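# Draw the long file out from under the toolbox tray

### The job

The drilled collar needs deburring, so fetch the flat file: it lies in the bottom of the open red toolbox with its point under the small-parts tray. Take it by its blue handle, tilt the handle up through the open part of the box and draw the blade out from under the tray, leaving the full tray seated where it is and the spanner, pliers and collar undisturbed. Finish while still holding the file by its handle, roughly level and still, in the air with all of it well above the rim of the box (some 8 cm or more); do not put it down.

Things in the scene. Friction and masses are not known exactly. Their poses are not given: they have to be found in the camera images.
- toolbox: Open red steel toolbox, fixed, 244 (x) x 388 (y) x 118 mm high, walls and floor 4 mm. Origin: centre of underside; y along its length. Tray covers its +y end, -y end is open. Tray ledges 12 mm wide, tops at 78 mm, on both long walls from y +20 to +190 mm only. Lid thrown back at +x, sloping from the rim to the bench 370 mm from the centre. Place and yaw vary.
- tray: Grey small-parts tray full of screws, 230 (x) x 145 (y) x 38 mm high, 0.7 kg, loose on the ledges, axes as the toolbox's. Origin: centre of its underside, 78 mm above the bench; top 2 mm below the box rim. The edge facing the opening is 72.5 mm from the origin towards the box's -y; its place along the box varies by 20 mm.
- file: Flat file, 302 mm, 0.15-0.27 kg, on the toolbox floor, point 70-115 mm under the tray. Blue handle 105 mm long, 28 wide, 26 high, flat sides; ferrule 14 long; dark blade 183 x 21 x 5 mm. Origin: mid-length at floor level, near its balance; x from handle to point, level as it lies (the file's own centre line slopes 3 deg down to the point), z up.
- file_handle (a point): Centre of the file's blue handle, 52.5 mm from its butt; as it lies, about 16 mm above the box floor.
- file_butt (a point): Centre of the handle's butt end, the file's near end.
- file_point (a point): Centre of the blade's end, the file's far end; as it lies, about 3 mm above the box floor.
- spanner: Bystander: steel spanner 145 x 25 x 7 mm, loose on the toolbox floor along its -x wall in the open end, about 92 mm off the box's centre line. Origin: centre of its underside, x along it.
- pliers: Bystander: blue-handled long-nose pliers, 175 x 58 x 14 mm, loose on the bench at one side of the toolbox. Origin: under the joint, x towards the jaws.
- collar: Bystander: drilled steel collar, 48 mm across, 22 mm high, loose on the bench at the other side of the toolbox. Origin: centre of its underside.

How it is judged:
On the way:
1. the held file stands tilted through the opening: its handle end above the box's rim while its point is still down in the box, lower than the tray's underside (z of file_butt in the frame of toolbox above 0.122 m and z of file_point in the frame of toolbox below 0.078 m and contact force between the fingers and file above 1 N), for 0.05 s.
At the end, for the whole second after the job is handed in: File held by its handle (TCP within 70 mm of its centre), both ends over 165 mm above the bench, within 17 deg of level, under 30 mm/s, touching neither box nor tray; tray moved under 12 mm and level to 3 deg; spanner, pliers, collar moved under 20 mm (height (world z) of each of file_point, file_butt above 0.165 m and angle between file's own x axis and vertical between 1.27 and 1.87 rad and contact force between the fingers and file above 2 N and distance between the grasp point and file_handle below 0.07 m and contact force between file and toolbox below 0.1 N and contact force between file and tray below 0.1 N and linear speed of file below 0.03 m/s and distance of tray from where it was at the start of the episode below 0.012 m and angle between tray's own z axis and vertical below 0.06 rad and distance of each of spanner, pliers, collar from where it was at the start of the episode below 0.02 m); the arm keeps its last pose, push and grip.
It fails at once if the small-parts tray is shifted by more than 15 mm or tipped (distance of tray from where it was at the start of the episode above 0.015 m or angle between tray's own z axis and vertical above 0.15 rad).
It fails at once if a bystander is shifted by more than 25 mm (distance of any of spanner, pliers, collar from where it was at the start of the episode above 0.025 m).
It also fails if it takes over 38 s, if anything falls off the work surface, if the arm or the gripper's body presses on something with over 40 N, if the wrist force passes 120 N, or if a joint passes its speed limit or range.

### The arm

A 6-joint arm with a two-finger parallel gripper is mounted at the origin on the work surface. World frame = base frame: x ahead of the robot, y to its left, z up, the work surface at z = 0. Lengths are in m, angles in rad, forces in N, time in s.
With the tool pointing down it reaches from about 0.25 to 0.725 m from the base axis. Payload 4 kg.
Tool frame: the origin (TCP) lies between the finger pads, 19 mm behind the fingertips; this is the grasp point; z points along the fingers, y is the direction in which the jaws open and shut (so a half turn about z gives the same grasp; the last joint's range is limited). The gripper opens to 85 mm and grips with 20 to 120 N. Pads are 22 mm wide; open, the fingers measure 114 mm over their backs; the gripper's body (76 mm by 85 mm) begins 54 mm behind the grasp point. The pads swing forward as they close: fully open they stand 13 mm farther back than shut.
Start: joints at [1.2, 0.241, 0.005, 1.335, 0, 1.571], TCP at [0.181, 0.466, 0.25] pointing down, gripper open.
Joint ranges: [-2.72, 2.72], [-1.05, 1.87], [-1.09, 1.28], [-1.99, 2.15], [-1.42, 1.44], [-3.14, 3.14]. Speed limits (rad/s): [2.79, 2.79, 3.14, 3.14, 3.14, 3.14].

### API

Orientations are given as a unit quaternion [x, y, z, w].
In Python, from workcell import * gives the robot as it stands.
- The arm moves only by the tool arm_command, never from a script. Its arguments are lists of equal length, an entry for each row: "translation": the shift along the tool's x, y, z in cm, a list of three; "turn": the turn about the tool's z in rad; "hand": the closure, from 0 (fully open) to 1 (shut). In form: {"translation": [[x, y, z], ...], "turn": [turn, ...], "hand": [hand, ...]}. A call has 1 to 5 rows; each row is the pose to reach, as a shift and turn from the pose commanded when the call began, along the tool's axes at that moment; what a row does not reach only later rows make up. A row lasts 1/12 s, in which the tool goes at most 41.7 mm and 7.16 degrees, less where a joint would pass 70% of its speed; a pose out of reach is approached as far as the arm can. A call with a gripper value outside its range is refused whole. The fingers move at their own pace and stop on an object; the grip force is fixed at half the most. Time passes only in rows, so rows that repeat a pose let the fingers close. It gives the time, the measured TCP pose, the force and the opening at its end, in the units of the state.
- get_obs(): the state, without advancing time (a new reading comes with each control period).
- camera(name): name is "scene" or "top" or "wrist"; returns (picture, depth): 420x560x3 uint8, red, green, blue; 420x560 float32, m along the optical axis (not along the pixel's ray), 0 where there is no reading.
- camera_info(name): a dict with "mtx" (3x3 intrinsics, pixels), "world_to_cam" (4x4, takes a point from world to camera coordinates). Camera axes: x right, y down, z forward; pixel columns grow to the right and rows downward; lengths in m; the calibration is good to about 2 mm. A picture is of the moment at which its call begins: read the wrist's pose just before it. camera_info takes no time and is no camera call; for the wrist camera it gives the pose at the moment of the call.
- job_done(): hands the job in, once; it reports no verdict.
Trained networks look in the newest picture that a camera, given by its name, has taken for a name from the list of things; names that differ only in an ending like _2 or _b are one class to them, and where a whole thing is asked for, a point or a joint stands for the part that bears it (a point fixed in the world has none). Each returns a list of dicts, best first, with "conf" (0 to 1); they miss things now and then, are a little off and sometimes report something else, mostly with a low value. They report only what shows in the picture. A call takes as long as a camera call.
- search_frame(camera, name): "location" ([row, column] in pixels, amid what is visible of it).
- spot_point(camera, name): "location" ([row, column] in pixels: a listed point, or the origin of a listed thing).
The state is a dict: "clock": time; "joint_pos": joint angles; "joint_vel": joint speeds; "tau": joint torques, N m; "eef_pos": TCP position; "tool_rot": TCP orientation; "ft_force": force on the tool from outside, world axes, zero at the start; "ft_torque": the same for the moment, N m; "grip_width": finger opening in m.
Only numpy, scipy, OpenCV 4.12 (cv2) and the standard library are available. Lean on these libraries where they do the work, as an engineer would, in place of code of your own. Each camera call takes 0.05 s, during which the arm holds its last target. There are 200 camera calls.

## Working session

There is one attempt and no reset: what is moved stays moved. The work goes in short steps, Python scripts to look and compute and a tool call to move; the robot and the scene stay as the last step left them, time stands still between calls to the robot, and variables do not carry over. Pictures are saved under pics/ and viewed, about 8 in all and at most 12, crops included, and the job is handed in when it is done.

Besides the shell and the picture viewer there is one more tool, called after "Request:" in YAML: its name, and indented under it one key for each argument. arm_command: Moves the arm, as the interface text tells. Its arguments: {"type":"object","properties":{"translation":{"type":"array","items":{"type":"array","items":{"type":"number"}}},"turn":{"type":"array","items":{"type":"number"}},"hand":{"type":"array","items":{"type":"number"}}},"required":["translation","turn","hand"]}

```bash
mkdir -p pics; cat > h.py <<'E'
from workcell import *
import numpy as np, cv2
def snap(cam,name=None,crop=None):
    im,d=camera(cam); ci=camera_info(cam)
    if name:
        o=im[:,:,::-1]
        if crop: r0,r1,c0,c1=crop; o=cv2.resize(o[r0:r1,c0:c1],None,fx=2,fy=2)
        cv2.imwrite('pics/'+name,o)
    return im,d,ci
def ray(ci,rc):
    T=np.linalg.inv(np.array(ci['world_to_cam'])); v=np.linalg.inv(np.array(ci['mtx']))@[rc[1],rc[0],1.]
    return T[:3,3],T[:3,:3]@v
def atz(ci,rc,z):
    o,v=ray(ci,rc); return o+v*(z-o[2])/v[2]
def dep(ci,d,rc):
    o,v=ray(ci,rc); r,c=int(round(rc[0])),int(round(rc[1])); w=d[max(r-1,0):r+2,max(c-1,0):c+2]; w=w[w>0]
    return o+v*np.median(w) if len(w) else None
E
python3 - <<'E'
from h import *
np.set_printoptions(precision=3,suppress=True)
o=get_obs();print(o['eef_pos'],o['tool_rot'],o['grip_width'],o['ft_force'])
for cam in ['top','scene']:
    im,d,ci=snap(cam,cam+'0.png')
    print(cam,np.linalg.inv(ci['world_to_cam'])[:3,3])
    for n in ['toolbox','tray','file','file_handle','file_butt','file_point','spanner','pliers','collar']:
        for r in spot_point(cam,n)[:2]:
            print(n,round(r['conf'],2),np.round(r['location'],1),dep(ci,d,r['location']))
E
```

```text
[0.181 0.465 0.249] [ 0.184  0.983 -0.001 -0.   ] 0.08526129897573882 [ 0.047 -0.362  1.403]
top [0.498 0.081 1.146]
toolbox 0.62 [201.7 344.7] [ 0.593 -0.092  0.018]
tray 0.87 [193.2 308.6] [0.609 0.01  0.089]
file 0.63 [201.8 350.5] [ 0.593 -0.107  0.018]
file_handle 0.95 [210.3 389.7] [ 0.569 -0.208  0.033]
file_butt 0.64 [210.3 407.7] [ 0.569 -0.256  0.034]
spanner 0.5 [241.2 362.2] [ 0.487 -0.139  0.012]
pliers 0.62 [175.1 213.2] [0.668 0.267 0.011]
pliers 0.26 [241.2 365.7] [ 0.487 -0.148  0.012]
collar 0.76 [212.7 456.8] [ 0.563 -0.389  0.022]
scene [1.677 0.462 0.798]
toolbox 0.57 [223.8 228.8] [ 0.738 -0.009  0.117]
tray 0.85 [213.4 253.3] [0.652 0.033 0.109]
file_handle 0.56 [212.4 195. ] [ 0.715 -0.128  0.12 ]
spanner 0.59 [204.1 226.2] [ 0.629 -0.067  0.111]
pliers 0.69 [258.3 326.8] [0.67  0.267 0.008]
collar 0.58 [205.5 149.2] [ 0.69  -0.306  0.098]
```

View pics/top0.png

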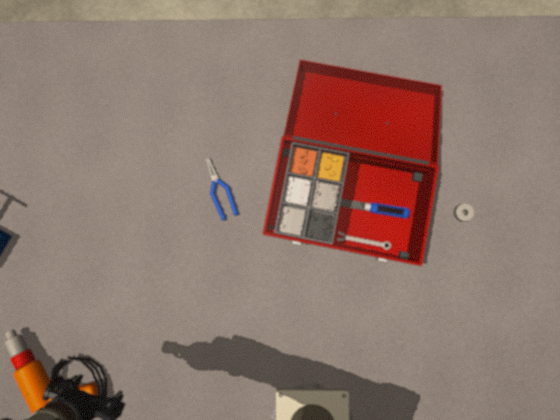

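View pics/scene0.png

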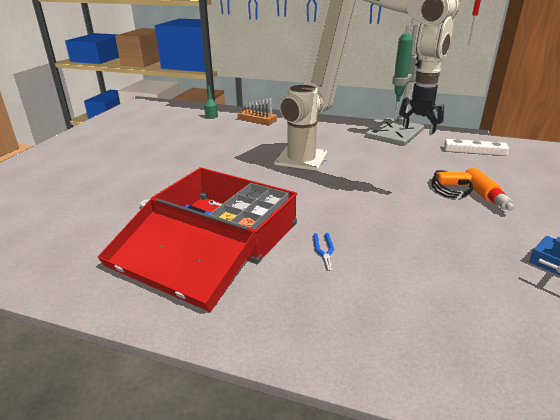

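Request:
arm_command:
  translation:
    - [-3,-2.4,-0.2]
    - [-6,-4.9,-0.5]
    - [-9.1,-7.3,-0.7]
    - [-12.1,-9.8,-1]
    - [-15.1,-12.2,-1.2]
  turn: [0,0,0,0,0]
  hand: [0,0,0,0,0]

```text
clock: 1.42
eef_pos: [0.2781, 0.2961, 0.2623]
tool_rot: [0.184, 0.983, 0.0, 0.0]
ft_force: [0.8, 0.4, 0.1]
grip_width: 0.0853
```

Request:
arm_command:
  translation:
    - [-3,-2.4,-0.2]
    - [-6,-4.9,-0.5]
    - [-9.1,-7.3,-0.7]
    - [-12.1,-9.8,-1]
    - [-15.1,-12.2,-1.2]
  turn: [0,0,0,0,0]
  hand: [0,0,0,0,0]

```text
clock: 1.83
eef_pos: [0.3748, 0.1274, 0.2746]
tool_rot: [0.184, 0.983, 0.0, 0.001]
ft_force: [0.1, 0.5, 0.4]
grip_width: 0.0851
```

Request:
arm_command:
  translation:
    - [-3,-2.4,-0.2]
    - [-6,-4.9,-0.5]
    - [-9.1,-7.3,-0.7]
    - [-12.1,-9.8,-1]
    - [-15.1,-12.2,-1.2]
  turn: [0,0,0,0,0]
  hand: [0,0,0,0,0]

```text
clock: 2.25
eef_pos: [0.4714, -0.0413, 0.2865]
tool_rot: [0.185, 0.983, 0.0, 0.0]
ft_force: [-0.4, 0.6, -0.4]
grip_width: 0.0855
```

Request:
arm_command:
  translation:
    - [-3,-2.4,-0.2]
    - [-6,-4.9,-0.5]
    - [-9.1,-7.3,-0.7]
    - [-12.1,-9.8,-1]
    - [-15.1,-12.2,-1.2]
  turn: [0.12,0.24,0.36,0.48,0.6]
  hand: [0,0,0,0,0]

```text
clock: 2.67
eef_pos: [0.5679, -0.2097, 0.2982]
tool_rot: [0.469, 0.883, 0.0, 0.0]
ft_force: [1.1, -0.0, 0.2]
grip_width: 0.0858
```

Request:
arm_command:
  translation:
    - [0,0,0]
    - [0,0,0]
    - [0,0,0]
    - [0,0,0]
    - [0,0,0]
  turn: [0.12,0.24,0.36,0.48,0.6]
  hand: [0,0,0,0,0]

```text
clock: 3.08
eef_pos: [0.5673, -0.2079, 0.2976]
tool_rot: [0.709, 0.705, -0.0, -0.0]
ft_force: [0.5, -0.5, 0.0]
grip_width: 0.0854
```

Request:
arm_command:
  translation:
    - [0,0,0]
    - [0,0,0]
    - [0,0,0]
  turn: [0.1,0.14,0.14]
  hand: [0,0,0]

```text
clock: 3.33
eef_pos: [0.5673, -0.2077, 0.2978]
tool_rot: [0.755, 0.656, -0.0, -0.0]
ft_force: [0.1, -0.2, -0.3]
grip_width: 0.0857
```

```bash
python3 - <<'E'
from h import *
np.set_printoptions(precision=4,suppress=True)
im,d,ci=snap('wrist','wrist1.png')
np.savez('w1.npz',im=im,d=d,T=ci['world_to_cam'],K=ci['mtx'])
for n in ['file_handle','file_butt','file_point','file','spanner','tray','toolbox']:
    for r in spot_point('wrist',n)[:2]:
        print(n,round(r['conf'],2),np.round(r['location'],1),dep(ci,d,r['location']))
print(np.linalg.inv(ci['world_to_cam']))
T=np.linalg.inv(np.array(ci['world_to_cam']));K=np.array(ci['mtx'])
r,c=np.mgrid[:420,:560]
P=(np.linalg.inv(K)@np.stack([c*d,r*d,d]).reshape(3,-1)).T@T[:3,:3].T+T[:3,3]
P=P.reshape(420,560,3)
hsv=cv2.cvtColor(im,cv2.COLOR_RGB2HSV)
m=(hsv[...,0]>100)&(hsv[...,0]<130)&(hsv[...,1]>120)&(hsv[...,2]>40)&(d>0)
n,l,s,_=cv2.connectedComponentsWithStats(m.astype(np.uint8))
k=1+np.argmax(s[1:,4]);q=P[l==k]
print('blue',s[k],q.mean(0),q[:,2].min(),q[:,2].max())
print(cv2.minAreaRect(q[:,:2].astype(np.float32)*1000))
E
```

```text
file_handle 0.78 [163.7 280.9] [ 0.5687 -0.2028  0.0311]
file_butt 0.64 [209.9 281.9] [ 0.5627 -0.2547  0.0323]
file 0.89 [ 75.4 284.5] [ 0.5848 -0.114   0.0161]
spanner 0.85 [115.5 196.4] [ 0.4836 -0.1413  0.0089]
toolbox 0.95 [ 55.  283.8] [ 0.5867 -0.0943  0.0148]
[[ 0.9905 -0.1307 -0.0424  0.5766]
 [-0.1374 -0.9405 -0.3107 -0.129 ]
 [ 0.0008  0.3136 -0.9496  0.4202]
 [ 0.      0.      0.      1.    ]]
blue [ 270  121   26   93 1369] [ 0.5695 -0.2046  0.0297] 0.020308659738362433 0.03562093842984926
((568.9317626953125, -209.03466796875), (101.82429504394531, 26.064390182495117), 80.4591293334961)
```

View pics/wrist1.png

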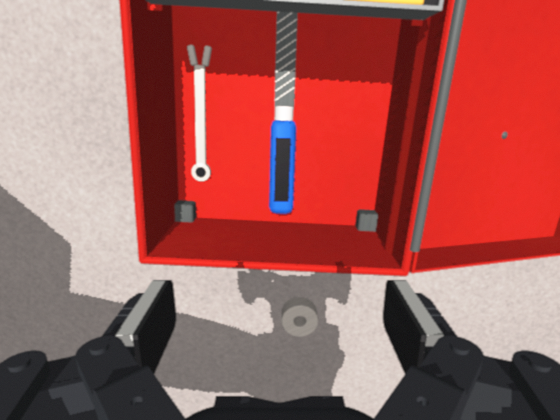

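```bash
python3 - <<'E'
from h import *
np.set_printoptions(precision=4,suppress=True)
f=np.load('w1.npz');ci=dict(world_to_cam=f['T'],mtx=f['K']);d=f['d']
L=atz(ci,(263,143),.118);R=atz(ci,(272,410),.118);print('wall',L,R,np.linalg.norm(L-R))
u=(R-L)/np.linalg.norm(R-L);v=np.array([-u[1],u[0],0]);print('u',u,'yaw',np.degrees(np.arctan2(u[1],u[0])))
mid=(L+R)/2; O=mid+v*.194; print('box origin',O)
fl=lambda p:((p-mid)@u,(p-mid)@v-.194)
for n,p in dict(handle=[.569,-.208,0],butt=[.5605,-.259,0],tip=[.61,.038,0],net=[.5867,-.0943,0],span=[.4836,-.1413,0]).items(): print(n,np.round(fl(np.array(p)),3))
for rc in [(3,200),(10,290),(5,200),(14,380)]:
    p=dep(ci,d,rc); print(rc,p,p is not None and np.round(fl(p),3))
E
```

```text
wall [ 0.4322 -0.2603  0.118 ] [ 0.6755 -0.3034  0.118 ] 0.24706120771324291
u [ 0.9846 -0.1747  0.    ] yaw -10.060795985133753
box origin [ 0.5877 -0.0908  0.118 ]
handle [ 0.002 -0.119]
butt [ 0.003 -0.17 ]
tip [-0.001  0.131]
net [-0.    -0.004]
span [-0.094 -0.068]
(3, 200) [ 0.5229 -0.0529  0.0887] [-0.071  0.026]
(10, 290) [ 0.5946 -0.0668  0.0829] [0.003 0.025]
(5, 200) [ 0.5216 -0.053   0.0828] [-0.072  0.026]
(14, 380) [ 0.6663 -0.0811  0.0902] [0.076 0.023]
```

Request:
arm_command:
  translation:
    - [0,0,4]
    - [0,0,8]
    - [0,0,12]
    - [0,0,15]
    - [0,0,17]
  turn: [0.026,0.026,0.026,0.026,0.026]
  hand: [0,0,0,0,0]

```text
clock: 4.15
eef_pos: [0.5651, -0.2069, 0.124]
tool_rot: [0.763, 0.646, -0.001, -0.002]
ft_force: [-0.4, 0.6, 0.1]
grip_width: 0.0851
```

Request:
arm_command:
  translation:
    - [0,0.4,3]
    - [0,0.4,6]
    - [0,0.4,8]
    - [0,0.4,9.6]
    - [0,0.4,9.6]
  turn: [0,0,0,0,0]
  hand: [0,0,0,0,0]

```text
clock: 4.57
eef_pos: [0.5683, -0.2073, 0.0278]
tool_rot: [0.763, 0.646, -0.002, -0.003]
ft_force: [-0.2, 0.5, -0.3]
grip_width: 0.0853
```

Request:
arm_command:
  translation:
    - [0,0,0]
    - [0,0,0]
    - [0,0,0]
    - [0,0,0]
    - [0,0,0]
  turn: [0,0,0,0,0]
  hand: [0.5,0.5,0.5,0.5,0.5]

```text
clock: 4.98
eef_pos: [0.5721, -0.2086, 0.0334]
tool_rot: [0.763, 0.646, 0.001, 0.001]
ft_force: [0.1, -0.1, 0.3]
grip_width: 0.0423
```

Request:
arm_command:
  translation:
    - [0,-0.3,0.6]
    - [0,-0.3,0.6]
    - [0,-0.3,0.6]
    - [0,-0.3,0.6]
    - [0,-0.3,0.6]
  turn: [0,0,0,0,0]
  hand: [0.5,0.5,0.6,0.64,0.64]

```text
clock: 5.4
eef_pos: [0.5683, -0.2079, 0.026]
tool_rot: [0.763, 0.646, 0.0, 0.0]
ft_force: [0.1, -1.0, 0.2]
grip_width: 0.0305
```

Request:
arm_command:
  translation:
    - [0,0,0]
    - [0,0,0]
    - [0,0,0]
    - [0,0,0]
    - [0,0,0]
  turn: [0,0,0,0,0]
  hand: [0.65,0.66,0.67,0.68,0.68]

```text
clock: 5.82
eef_pos: [0.5687, -0.208, 0.0263]
tool_rot: [0.763, 0.646, 0.0, 0.0]
ft_force: [1.5, -2.0, 0.8]
grip_width: 0.0278
```

Request:
arm_command:
  translation:
    - [0,0,-0.5]
    - [0,0,-1]
    - [0,0,-1.5]
    - [0,0,-2]
    - [0,0,-2]
  turn: [0,0,0,0,0]
  hand: [0.68,0.68,0.68,0.68,0.68]

```text
clock: 6.23
eef_pos: [0.569, -0.2081, 0.0475]
tool_rot: [0.763, 0.646, 0.0, 0.001]
ft_force: [0.1, -0.7, -1.7]
grip_width: 0.0276
```

```bash
python3 - <<'E'
from h import *
np.set_printoptions(precision=4,suppress=True)
im,d,ci=snap('wrist','wrist2.png')
o=get_obs();print(o['eef_pos'],o['ft_force'],o['ft_torque'],o['grip_width'])
for n in ['file_handle','file_butt','file']:
    for r in spot_point('wrist',n)[:1]:
        print(n,round(r['conf'],2),np.round(r['location'],1),dep(ci,d,r['location']))
E
```

```text
[ 0.5688 -0.2081  0.047 ] [-0.7422  0.6678 -1.1239] [-0.1742 -0.006   0.0323] 0.028291595948265982
file_handle 0.96 [296.3 278.1] [ 0.5683 -0.2003  0.0522]
file_butt 0.78 [399.7 283.1] [ 0.5626 -0.2467  0.0539]
file 0.59 [ 42.1 279.1] [ 0.583  -0.1141  0.0348]
```

View pics/wrist2.png

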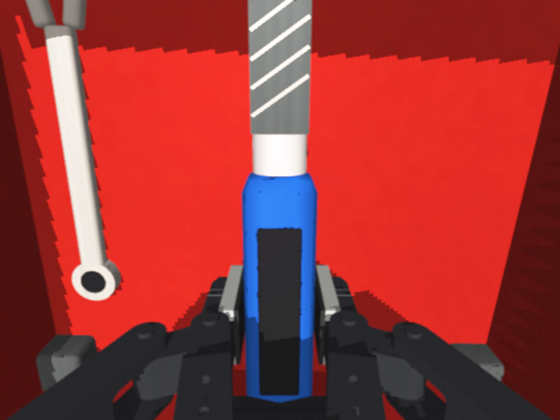

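Request:
arm_command:
  translation:
    - [0,0,0]
    - [0,0,0]
    - [0,0,0]
    - [0,0,0]
  turn: [0,0,0,0]
  hand: [0.675,0.675,0.675,0.675]

```text
clock: 6.77
eef_pos: [0.5682, -0.2078, 0.0458]
tool_rot: [0.763, 0.646, -0.0, -0.0]
ft_force: [-0.5, 0.1, -1.8]
grip_width: 0.0276
```

```bash
cat > chk.py <<'E'
from h import *
np.set_printoptions(precision=4,suppress=True)
def chk():
    im,d,ci=snap('wrist')
    o=get_obs();print(o['clock'],o['eef_pos'],o['ft_force'],o['ft_torque'],o['grip_width'])
    T=np.linalg.inv(np.array(ci['world_to_cam']));K=np.array(ci['mtx'])
    r,c=np.mgrid[:420,:560]
    P=((np.linalg.inv(K)@np.stack([c*d,r*d,d]).reshape(3,-1)).T@T[:3,:3].T+T[:3,3]).reshape(420,560,3)
    # profile of file top along its axis (central columns): s toward the point from TCP
    e=np.array(o['eef_pos']); x=np.array([.164,.986]); y=np.array([.986,-.164])
    q=P.reshape(-1,3)-e; s=q[:,:2]@x; t=q[:,:2]@y; z=P.reshape(-1,3)[:,2]; ok=(d.ravel()>0)&(abs(t)<.006)
    for a in np.arange(-.06,.2,.02):
        m=ok&(abs(s-a)<.004)
        if m.sum()>3: print('s',round(a,2),'z',round(float(np.median(z[m])),4),end=' | ')
    print()
if __name__=='__main__': chk()
E
python3 chk.py
```

```text
6.8167 [ 0.5682 -0.2078  0.0458] [-0.3877  0.9371 -1.2907] [-0.1426  0.0108  0.0005] 0.027787812779961157
s -0.04 z 0.0553 | s -0.02 z 0.0541 | s 0.0 z 0.0514 | s 0.02 z 0.0487 | s 0.04 z 0.0452 | s 0.06 z 0.0389 | s 0.08 z 0.0294 | s 0.1 z 0.0268 |
```

Request:
arm_command:
  translation:
    - [0,0,-0.7]
    - [0,0,-1.4]
    - [0,0,-2.1]
    - [0,0,-2.8]
    - [0,0,-3]
  turn: [0,0,0,0,0]
  hand: [0.675,0.675,0.675,0.675,0.675]

```text
clock: 7.23
eef_pos: [0.5694, -0.2083, 0.0782]
tool_rot: [0.763, 0.646, 0.001, 0.001]
ft_force: [0.1, 0.5, -2.4]
grip_width: 0.0278
```

```bash
python3 chk.py
```

```text
7.2833 [ 0.5694 -0.2083  0.0781] [ 0.8139 -0.3271 -1.9134] [-0.1037 -0.017  -0.0565] 0.02796071838321788
s -0.02 z 0.0887 | s 0.0 z 0.0834 | s 0.02 z 0.0779 | s 0.04 z 0.0718 | s 0.06 z 0.0624 | s 0.08 z 0.05 | s 0.1 z 0.0446 |
```

Request:
arm_command:
  translation:
    - [0,0,-0.8]
    - [0,0,-1.6]
    - [0,0,-2.4]
    - [0,0,-3.2]
    - [0,0,-3.9]
  turn: [0,0,0,0,0]
  hand: [0.675,0.675,0.675,0.675,0.675]

```text
clock: 7.7
eef_pos: [0.5686, -0.2079, 0.1163]
tool_rot: [0.763, 0.646, 0.0, 0.0]
ft_force: [0.2, -0.3, -2.1]
grip_width: 0.0277
```

```bash
python3 chk.py
```

```text
7.75 [ 0.5694 -0.2083  0.1178] [-0.8158  0.3916 -0.0745] [-0.1206  0.0072  0.0076] 0.02775797225977417
s -0.02 z 0.1319 | s 0.0 z 0.123 | s 0.02 z 0.1139 | s 0.04 z 0.1038 | s 0.06 z 0.0896 | s 0.08 z 0.0742 | s 0.1 z 0.0651 | s 0.12 z 0.0573 |
```

Request:
arm_command:
  translation:
    - [0,0,0]
    - [0,0,0]
    - [0,0,0]
    - [0,0,-0.8]
    - [0,0,-1.6]
  turn: [0,0,0,0,0]
  hand: [0.8,0.8,0.8,0.8,0.8]

```text
clock: 8.17
eef_pos: [0.5671, -0.2074, 0.1303]
tool_rot: [0.763, 0.646, -0.001, -0.002]
ft_force: [-0.5, -0.4, -2.3]
grip_width: 0.0269
```

```bash
python3 chk.py
```

```text
8.2167 [ 0.5684 -0.2078  0.1327] [ 0.8167 -0.7617 -0.7928] [-0.1734 -0.0461 -0.0127] 0.027021245843252495
s -0.02 z 0.1469 | s 0.0 z 0.1377 | s 0.02 z 0.1285 | s 0.04 z 0.1184 | s 0.06 z 0.1037 | s 0.08 z 0.0885 | s 0.1 z 0.0793 | s 0.12 z 0.0715 |
```

Request:
arm_command:
  translation:
    - [-1.6,0,-0.7]
    - [-3.2,0,-1.4]
    - [-4.8,0,-2.1]
    - [-6.4,0,-2.8]
    - [-8,0,-3.5]
  turn: [0,0,0,0,0]
  hand: [0.8,0.8,0.8,0.8,0.8]

```text
clock: 8.63
eef_pos: [0.5547, -0.2871, 0.1664]
tool_rot: [0.763, 0.646, -0.0, -0.0]
ft_force: [0.6, -0.4, -2.1]
grip_width: 0.0272
```

Request:
arm_command:
  translation:
    - [-1.6,0,-0.7]
    - [-3.2,0,-1.4]
    - [-4,0,-1.8]
    - [-4,0,-1.8]
  turn: [0,0,0,0]
  hand: [0.8,0.8,0.8,0.8]

```text
clock: 8.97
eef_pos: [0.5485, -0.3281, 0.1851]
tool_rot: [0.764, 0.645, 0.0, 0.001]
ft_force: [1.2, 0.2, -1.1]
grip_width: 0.0274
```

```bash
python3 chk.py; python3 - <<'E'
from h import *
im,d,ci=snap('wrist','wrist3.png')
E
```

```text
9.0167 [ 0.5485 -0.3267  0.1843] [ 0.4212  0.6368 -1.9541] [-0.106   0.0396  0.0139] 0.026974770351075903
s -0.02 z 0.1984 | s 0.0 z 0.1893 | s 0.02 z 0.1801 | s 0.04 z 0.1699 | s 0.06 z 0.1556 | s 0.08 z 0.1401 | s 0.1 z 0.1309 | s 0.12 z 0.123 |
```

View pics/wrist3.png

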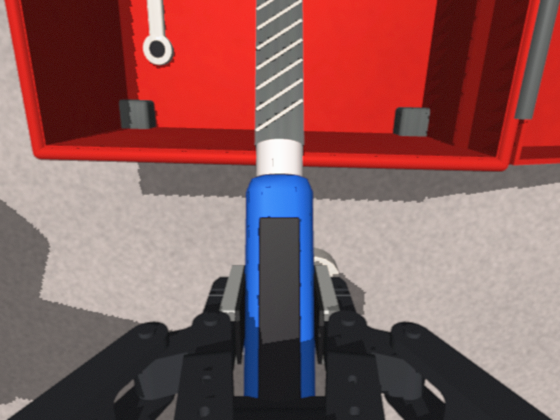

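Request:
arm_command:
  translation:
    - [-1,0,-2]
    - [-3,0,-4]
    - [-5,0,-6]
    - [-7.5,0,-6.5]
    - [-10,0,-6.5]
  turn: [0,0,0,0,0]
  hand: [0.8,0.8,0.8,0.8,0.8]

```text
clock: 9.48
eef_pos: [0.5333, -0.4244, 0.2516]
tool_rot: [0.762, 0.647, 0.001, 0.002]
ft_force: [0.2, 0.4, -2.3]
grip_width: 0.0265
```

Request:
arm_command:
  translation:
    - [0,0,1]
    - [0,0,2]
    - [0,0,3]
    - [0,0,4]
    - [0,0,4]
  turn: [0,0,0,0,0]
  hand: [0.8,0.8,0.8,0.8,0.8]

```text
clock: 9.9
eef_pos: [0.5311, -0.4224, 0.2051]
tool_rot: [0.763, 0.647, -0.001, -0.003]
ft_force: [-1.3, 0.2, -2.3]
grip_width: 0.0268
```

```bash
python3 chk.py; python3 - <<'E'
from h import *
im,d,ci=snap('scene','scene4.png',(90,350,60,400))
E
```

```text
9.95 [ 0.5314 -0.4228  0.2066] [ 0.4423  0.324  -1.281 ] [-0.1768  0.0444  0.0178] 0.027004329991271527
s -0.02 z 0.2206 | s 0.0 z 0.2115 | s 0.02 z 0.2023 | s 0.04 z 0.1923 | s 0.06 z 0.1777 | s 0.08 z 0.1627 | s 0.1 z 0.1535 | s 0.12 z 0.1455 |
```

View pics/scene4.png

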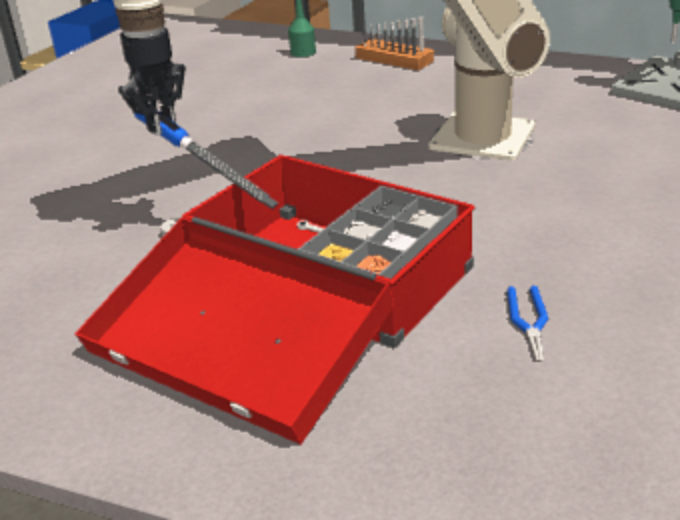

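Request:
arm_command:
  translation:
    - [0,0,0.5]
    - [0,0,0.9]
    - [0,0,0.9]
    - [0,0,0.9]
    - [0,0,0.9]
  turn: [0,0,0,0,0]
  hand: [0.8,0.8,0.675,0.675,0.675]

```text
clock: 10.42
eef_pos: [0.532, -0.4249, 0.2003]
tool_rot: [0.763, 0.646, 0.0, 0.0]
ft_force: [1.3, -0.5, -1.9]
grip_width: 0.0278
```

Request:
arm_command:
  translation:
    - [0,0,0.6]
    - [0,0,1.2]
    - [0,0,1.8]
    - [0,0,2.4]
    - [0,0,3]
  turn: [0,0,0,0,0]
  hand: [0.675,0.675,0.675,0.675,0.675]

```text
clock: 10.83
eef_pos: [0.5318, -0.4249, 0.1693]
tool_rot: [0.763, 0.646, -0.0, -0.0]
ft_force: [0.0, -0.7, 0.9]
grip_width: 0.0279
```

```bash
python3 chk.py
```

```text
10.8833 [ 0.5313 -0.4244  0.1677] [ 0.7392  0.378  -0.8952] [ 0.0497 -0.2166 -0.1085] 0.028071430865279197
s -0.02 z 0.1781 | s 0.0 z 0.1726 | s 0.02 z 0.167 | s 0.04 z 0.1608 | s 0.06 z 0.1513 | s 0.08 z 0.1389 | s 0.1 z 0.1334 |
```

Request:
arm_command:
  translation:
    - [0,0,0.6]
    - [0,0,1.2]
    - [0,0,1.8]
    - [0,0,2.4]
    - [0,0,2.9]
  turn: [0,0,0,0,0]
  hand: [0.675,0.675,0.675,0.675,0.675]

```text
clock: 11.3
eef_pos: [0.5318, -0.4249, 0.1402]
tool_rot: [0.763, 0.646, -0.0, -0.0]
ft_force: [-0.4, -1.7, -0.0]
grip_width: 0.0279
```

Request:
arm_command:
  translation:
    - [0,0,0]
    - [0,0,0]
    - [0,0,0]
    - [0,0,0]
  turn: [0,0,0,0]
  hand: [0.7,0.9,1,1]

```text
clock: 11.63
eef_pos: [0.5319, -0.4246, 0.1409]
tool_rot: [0.763, 0.646, -0.0, -0.0]
ft_force: [-0.8, 0.1, -0.4]
grip_width: 0.0271
```

```bash
python3 chk.py
```

```text
11.6833 [ 0.5319 -0.4246  0.1409] [-0.0947  0.7546 -0.8302] [-0.0377  0.0417 -0.0133] 0.027096696868293756
s -0.04 z 0.1481 | s -0.02 z 0.1474 | s 0.0 z 0.1456 | s 0.02 z 0.1439 | s 0.04 z 0.1413 | s 0.06 z 0.1358 | s 0.08 z 0.1274 | s 0.1 z 0.1256 |
```

Request:
arm_command:
  translation:
    - [0,0,-1]
    - [0,0,-2.5]
    - [0,0,-4.5]
    - [0,0,-6.5]
    - [0,0,-8.5]
  turn: [0,0,0,0,0]
  hand: [1,1,1,1,1]

```text
clock: 12.1
eef_pos: [0.5318, -0.4248, 0.2276]
tool_rot: [0.763, 0.646, -0.0, 0.0]
ft_force: [-0.5, 0.1, -0.8]
grip_width: 0.0271
```

Request:
arm_command:
  translation:
    - [0,0,-1.5]
    - [0,0,-2.5]
    - [0,0,-2.5]
    - [0,0,-2.5]
    - [0,0,-2.5]
  turn: [0,0,0,0,0]
  hand: [1,1,1,1,1]

```text
clock: 12.52
eef_pos: [0.5316, -0.4246, 0.2503]
tool_rot: [0.763, 0.646, -0.0, -0.001]
ft_force: [-0.4, -0.1, -3.0]
grip_width: 0.027
```

```bash
python3 chk.py; python3 - <<'E'
from h import *
im,d,ci=snap('scene','scene5.png',(60,350,60,400))
im,d,ci=snap('top')
for n in ['tray','spanner','pliers','collar']:
    for r in spot_point('top',n)[:1]: print(n,round(r['conf'],2),np.round(r['location'],1),dep(ci,d,r['location']))
E
```

```text
12.5667 [ 0.5315 -0.4245  0.2498] [ 0.481  -0.2671 -1.2403] [-0.2131  0.0686 -0.0249] 0.026899969560191733
s -0.04 z 0.257 | s -0.02 z 0.2563 | s 0.0 z 0.2545 | s 0.02 z 0.2528 | s 0.04 z 0.2502 | s 0.06 z 0.2449 | s 0.08 z 0.2363 | s 0.1 z 0.2345 | 
tray 0.7 [194.7 308.2] [0.60556079 0.01104702 0.08520767]
spanner 0.77 [242.1 365.2] [ 0.48447479 -0.14692237  0.00988372]
pliers 0.75 [180.3 214.8] [0.65270542 0.26184124 0.01371451]
collar 0.55 [213.1 456.1] [ 0.55011331 -0.29866699  0.23456083]
```

View pics/scene5.png

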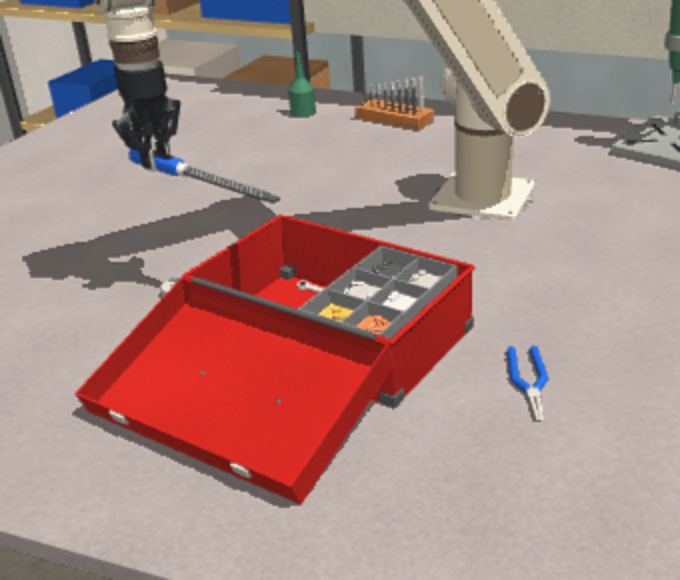

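```bash
python3 -c "
from workcell import *
print(job_done())"
```

```text
the job is handed in; nothing more can be done
None
```

The file is out of the box and was still held by its handle in the air, level and still, when I handed the job in at about 12.6 s. No verdict was reported.

- **Method:** The tool could only point down, so I gripped the handle lightly. This let the file pivot between the pads as the handle rose. At about 24° of tilt I gripped firmly, drew the file out along its own axis, levelled it on the box's end-wall rim with a light grip, then gripped fully and lifted.
- **On the way:** While firmly held and tilted, the butt was at about 0.15 m and the point at about 0.02–0.03 m, so the tilt condition should be met.
- **Final checks:**
  - The TCP was at z 0.250 m.
  - The point was at about 0.22 m and the butt at about 0.25 m.
  - The file was about 2° from level as it lay.
  - It was gripped at the handle centre at 27 mm width, clear of the box and tray.
- **Tray and bystanders:**
  - The scene picture shows the tray seated and the spanner and pliers in place. The collar is only partly visible there.
  - The network's top-view positions for the tray and spanner agree with the start to about 4–8 mm, which is within its noise.
  - The pliers' network position differed by 16 mm, though nothing went near them and they look unmoved.
  - The collar's pixel was unchanged within 1 px, but the held file partly covered it. Its depth reading there was the file's, so I could not confirm its position exactly.

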